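# Test a sprung belt tensioner and record its deflection

### The arm

A 6-joint arm with a two-finger parallel gripper is mounted at the origin on the work surface; the furniture and walls round the work are solid. World frame = base frame: x ahead of the robot, y to its left, z up, the work surface at z = 0. Lengths are in m, angles in rad, forces in N, time in s.
With the tool pointing down it reaches from about 0.375 to 0.9 m from the base axis. Payload 3.1 kg.
Tool frame: the origin (TCP) lies on the front face of the gripper's body, between the roots of the fingers; the fingertips stand 73 mm ahead of it and the grasp point (between the pads) lies 54 mm ahead of it; z points along the fingers, y is the line along which they close (so a half turn about z gives the same grasp; the last joint's range is limited). The gripper opens to 85 mm and grips with 20 to 120 N. Pads are 22 mm wide; open, the fingers measure 114 mm over their backs; the gripper's body (76 mm by 85 mm) begins 54 mm behind the grasp point. The pads swing forward as they close: fully open they stand 13 mm farther back than shut.
Start: joints at [-1.502, 0.527, 1.433, -0, 1.181, -0.178], TCP at [0.153, -0.606, 0.304] pointing down, gripper open.
Joint ranges: [-3.08, 3.08], [-0.75, 2.2], [0.22, 2.44], [-1.43, 4.57], [0, 2.65], [-2.85, 2.85]. Speed limits (rad/s): [2.79, 2.79, 3.14, 3.14, 3.14, 3.14].

### API

Orientations are given as [roll, pitch, yaw] about the fixed x, y, z axes, in that order (R = Rz(yaw) Ry(pitch) Rx(roll)).
In Python, from station import arm gives the robot as it stands. The module is installed in compiled form; this text tells all that it offers.
- The arm moves only by the tool apply_moves, never from a script. Its argument "targets" is a list of rows, each a list of 4 numbers: the shift along the world's x, y, z as a fraction of full scale, then the turn about the world's z as a fraction of full scale. A call has 1 to 12 rows; each row shifts and turns the commanded pose from where the row before left it; what a row does not reach is not made up. Full scale, the value 1, is 5 cm for a shift and 180 degrees for a turn. A row lasts 1/10 s, in which the tool goes at most 50 mm and 8.59 degrees, less where a joint would pass 70% of its speed; a pose out of reach is approached as far as the arm can. A call with a number of a shift or a turn outside -1 to 1 is refused whole. A call with a gripper value outside its range is refused whole. "claw" is the gripper's target within -1 to 1 (fully open at 1, half-way at 0, shut at -1), set as the call begins (left out, the last holds). The fingers move at their own pace and stop on an object; the grip force is fixed at half the most. Time passes only in rows, so rows that do not move let the fingers close. It gives the time, the measured TCP pose, the force, the opening and the grip force at its end, in the units of the state.
- arm.observe(): the state, without advancing time (a new reading comes with each control period).
- arm.capture(name): name is "scene" or "top" or "wrist"; returns a dict with "image" (400x640x3 uint8, red, green, blue), "mtx" (3x3 intrinsics, pixels), "dist" ([k1, k2, p1, p2, k3] as OpenCV has them; the pictures are not rectified), "position" and "attitude" of the camera in the world. Camera axes: x right, y up, looking along -z (the intrinsics and any distortion apply to the point x, -y, -z); pixel columns grow to the right and rows downward; lengths in m; the calibration is good to about 2 mm. A picture is of the moment at which its call begins. There is no depth.
- arm.close_job(): hands the job in; it is judged then, once.
Trained networks look in a picture, given as the dict that the camera call returned (one of the last four; its "shot" number tells which), for a name from the list of things; names that differ only in an ending like _2 or _b are one class to them, and where a whole thing is asked for, a point or a joint stands for the part that bears it (a point fixed in the world has none). Each returns a list of dicts, best first, with "p" (0 to 1); they miss things now and then, are a little off and sometimes report something else, mostly with a low value. They report only what shows in the picture. A call takes as long as a camera call.
- arm.silhouettes(picture, thing): "mask" (400x640 bool, what is visible of it) and "xy" ([column, row] in pixels, amid what is visible of it).
- arm.landmark_of(picture, thing): "xy" ([column, row] in pixels: a listed point, or the origin of a listed thing).
The state is a dict: "t": time; "q": joint angles; "qvel": joint speeds; "effort": joint torques, N m; "position": TCP position; "tool_rot": TCP orientation; "contact_force": force on the tool from outside, world axes, zero at the start; "wrist_torque": the same for the moment, N m; "gripper_width": finger opening in m; "grasp_force": force on a finger pad.
Only numpy, scipy, OpenCV 4.12 (cv2) and the standard library are available. Lean on these libraries where they do the work, as an engineer would, in place of code of your own. Each camera call takes 0.05 s, during which the arm holds its last target. There are 200 camera calls.

### The job

The cover and belt are off the dough roller's drive so that its sprung tensioner arm can be tested. With closed fingers push the arm's upright roller along its swing, slowly, until you are pushing with a steady 12 newtons, hold that for about a second, then ease the arm all the way back to its stop without letting it snap. The thin drag hand stays behind at the deflection reached: without touching it, slide the rider along the curved rail until its pointer stands in line with the drag hand, let go, and leave the things around undisturbed.

Things in the scene. Friction and masses are not known exactly. Their poses are not given: they have to be found in the camera images.
- drive: aluminium drive plate, 300 x 270 x 12 mm, fixed to the worktop. Origin on the worktop right under the arm's pivot; the plate reaches from x = -205 to +95 mm and y = -135 to +135 mm of its own frame, z up. At x = +50, y = +-80 mm stand two fixed toothed pulleys, 46 mm high
- pivot (a point): on the plate's top, on the vertical axis about which arm, drag hand and rider all turn. Same axes as the drive plate. At joint value q each of the three points from here along the direction at angle (pi + 0.6 - q) from the plate's +x axis, counted anticlockwise from above; so q grows clockwise seen from above
- scale_zero (a point): zero line of the scale, 150 mm from the pivot axis, on the plate's top (12 mm high). The scale is black lines on the plate at radius 139 to 156 mm, one each 0.08 rad from q = 0, every fifth longer
- swing_arm: dark steel bar of the tensioner arm, 18 mm wide, from the hub to radius 122 mm, its top 31 mm above the worktop, with a thin pointer to radius 136 mm; it carries the upright roller. Its hub barrel at the pivot is 60 mm wide and reaches 61 mm high. Origin at the drive's origin
- roller (a point): middle of the grey upright jockey roller on the arm, spinning freely on its bolt: 20 mm diameter (25 mm over its end flanges), 110 mm from the pivot axis, reaching from 34 to 80 mm above the worktop, bolt to 87 mm; this point is 60 mm high. Push it at right angles to the arm toward growing q
- tensioner (a joint): deflection of the arm in rad: 0 at its rest stop, to 1.0 at the far stop. Its spring pushes it back to 0: pushed at the roller at right angles to the arm it takes about S*30*sin(q + 0.167) N, where S is the unknown strength of the spring, 0.55 to 1.5, varying unseen, so only the felt force tells how far 12 N deflects it
- drag (a joint): reading of the drag hand in rad on the same scale; the arm carries it along when it deflects and leaves it at the largest deflection. 0 at the start
- drag_hand: drag hand: bright steel strip 5 mm wide and 3 mm thick, reaching 140 mm from the pivot axis, its top 16.5 mm above the worktop, running under the arm. Not to be touched. Origin at the drive's origin
- drag_mark (a point): point in line with the drag hand, 150 mm from the pivot axis (10 mm beyond the hand's end), 16.5 mm above the worktop
- rider (a joint): position of the rider in rad on the same scale, 0 to 1.2; it slides with light friction (under 1 N) and stays where it is left. At the start it is parked at the high end, beyond any reading
- rider_knob (a point): grip point on the rider's upright round knob: 16 mm diameter (18 mm at its rim), 172 mm from the pivot axis, from 27 to 67 mm above the worktop; this point is 52 mm high. The rider's black body under it is 24 x 24 mm, its top 27 mm high
- rider_tip (a point): tip of the rider's steel pointer, which points to the pivot, at 150 mm from the pivot axis, 16.5 mm high
- spanner: loose flat steel spanner, 158 x 48 x 5 mm, lying at the right; leave it. Origin at the centre of its underside
- mug: loose striped mug, 93 x 127 x 96 mm, at the left; leave it. Origin at the centre of its underside
- tumbler: loose clear glass tumbler, 77 mm wide, 89 mm high, at the right; leave it. Origin at the centre of its underside

How it is judged:
On the way, in this order (a step that is already met when the one before it is completed fails the run):
1. the closed fingers push the arm with 12 N, give or take 2 N, for half a second, the arm deflected (contact force between the fingers and swing_arm between 10 and 14 N and value of joint tensioner above 0.035 rad), for 0.5 s.
2. the arm is eased back to its stop and let go; the drag hand stays behind (value of joint tensioner below 0.02 rad and contact force between the fingers and swing_arm below 0.2 N and value of joint drag above 0.035 rad), for 0.2 s.
3. the rider's pointer stands in line with the drag hand (horizontal distance between rider_tip and drag_mark below 0.005 m), for 0.2 s.
At the end, for the whole second after the job is handed in: The tensioner arm is back at its stop (within 0.02 rad), the drag hand stands at the deflection reached at 12 N (over 0.035 rad), and the rider is at rest with its pointer tip within 5 mm of the drag hand's line (horizontal distance between rider_tip and drag_mark below 0.005 m and value of joint tensioner below 0.02 rad and value of joint drag above 0.035 rad and velocity of joint rider between -0.02 and 0.02 rad/s); the robot touches nothing.
It fails at once if the arm is pushed with more than 17 N (contact force between the fingers and swing_arm above 17 N).
It fails at once if the arm snaps back (faster than 2 rad/s) (velocity of joint tensioner below -2 rad/s).
It fails at once if the drag hand is touched by the robot (contact force between any of the fingers, the arm and drag_hand above 0.3 N).
It fails at once if a bystander (spanner, mug, tumbler) is moved more than 15 mm (distance of any of spanner, mug, tumbler from where it was at the start of the episode above 0.015 m).
It also fails if it takes over 69 s, if anything falls off the work surface, if the arm or the gripper's body presses on something with over 40 N, if the wrist force passes 120 N, or if a joint passes its speed limit or range.

## Working session

There is one attempt and no reset: what is moved stays moved. The work goes in short steps, Python scripts to look and compute and a tool call to move; the robot and the scene stay as the last step left them, time stands still between calls to the robot, and variables do not carry over. Pictures are saved under pics/ and viewed, at most 10 in all, crops included, and the job is handed in when it is done.

Besides the shell and the picture viewer there is one more tool, called as name(argument=value, ...), one argument or row to a line, values as JSON. apply_moves: Moves the arm, as the interface text tells. Its arguments: {"type":"object","properties":{"targets":{"type":"array"},"claw":{"type":"number"}},"required":["targets"]}

```bash
mkdir -p pics; cat > h.py <<'E'
import numpy as np, cv2
from station import arm
def ray(c,xy):
    p=cv2.undistortPoints(np.array([[xy]],float),np.array(c["mtx"]),np.array(c["dist"]))[0,0]
    A=np.array(c["attitude"],float)
    if A.shape!=(3,3):
        from scipy.spatial.transform import Rotation as R
        A=R.from_euler('xyz',A).as_matrix() if A.size==3 else None
    return np.array(c["position"]),A@np.array([p[0],-p[1],-1.])
def hit(c,xy,z):
    o,d=ray(c,xy); return o+d*(z-o[2])/d[2]
def save(c,n): cv2.imwrite(f"pics/{n}.png",c["image"][:,:,::-1])
E
cat > a.py <<'E'
from h import *
H={'drive':0,'pivot':.012,'scale_zero':.012,'roller':.06,'drag_mark':.0165,'rider_knob':.052,'rider_tip':.0165,'spanner':0,'mug':0,'tumbler':0}
for n in ("top","scene"):
    c=arm.capture(n); save(c,n+"0"); print(n,c["position"],c["attitude"])
    for k,z in H.items():
        l=arm.landmark_of(c,k)
        for r in l[:1]: print(k,round(r["p"],2),np.round(r["xy"],1),np.round(hit(c,r["xy"],z),4))
print(arm.observe())
E
python3 a.py
```

```text
top [0.44796846 0.001515   1.24061218] [ 0.10430526 -0.00571052 -1.56829024]
drive 0.86 [319.7 166.2] [ 0.6848 -0.0131  0.    ]
pivot 0.94 [317.7 164.8] [ 0.6869 -0.0069  0.012 ]
scale_zero 0.86 [342.2 206.7] [ 0.558  -0.0816  0.012 ]
roller 0.63 [335.  197.2] [ 0.5815 -0.0574  0.06  ]
rider_knob 0.58 [279.6 209.3] [0.5462 0.1049 0.052 ]
rider_tip 0.38 [286.3 205.1] [0.5619 0.0879 0.0165]
spanner 0.85 [450.6 241. ] [ 0.4554 -0.4115  0.    ]
mug 0.8 [179.3 197.2] [0.5868 0.4167 0.    ]
tumbler 0.71 [448.9 177.5] [ 0.6506 -0.4125  0.    ]
scene [-0.47098663  0.5603088   0.80838306] [ 1.01815927 -0.00848763 -2.0720702 ]
drive 0.74 [299.6 194.9] [ 0.7034 -0.0149  0.    ]
pivot 0.83 [300.5 195.5] [ 0.6815 -0.0073  0.012 ]
scale_zero 0.58 [339.1 206.3] [ 0.5726 -0.0817  0.012 ]
roller 0.98 [328.6 195.5] [ 0.5737 -0.0453  0.06  ]
drag_mark 0.37 [343.3 208.1] [ 0.5524 -0.0841  0.0165]
rider_knob 0.4 [288.3 215.9] [0.5441 0.0989 0.052 ]
rider_tip 0.54 [287.9 221.1] [0.5685 0.0895 0.0165]
spanner 0.56 [444.6 196.4] [ 0.4803 -0.4163  0.    ]
mug 0.84 [170.6 253.3] [0.6004 0.42   0.    ]
{'t': 1.1, 'q': array([-1.50252677e+00,  5.27482216e-01,  1.43271999e+00, -6.40370752e-06,
        1.18139455e+00, -1.78521455e-01]), 'qvel': array([-5.80825942e-04, -1.37125656e-03,  2.91067139e-04, -1.97551232e-05,
        1.68167125e-04,  7.84486602e-04]), 'effort': array([-6.55617555e-05, -4.42328703e+01, -1.78420436e+01, -2.26136203e-04,
        8.04244264e-04, -3.49151470e-06]), 'position': array([ 0.15269552, -0.60602826,  0.30391496]), 'tool_rot': array([-3.14158757e+00,  5.10199925e-06,  2.46793440e-01]), 'contact_force': array([ 0.38281746, -0.25013185, -0.33592662]), 'wrist_torque': array([ 0.01302539,  0.03910557, -0.05481326]), 'grasp_force': 0.0, 'gripper_width': 0.08534721613967389}
```

```bash
python3 -c "
import cv2
a=cv2.imread('pics/top0.png')[110:260,220:400]
cv2.imwrite('pics/t0c.png',cv2.resize(a,None,fx=4,fy=4,interpolation=2))"
```

```text
(no output)
```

View pics/t0c.png

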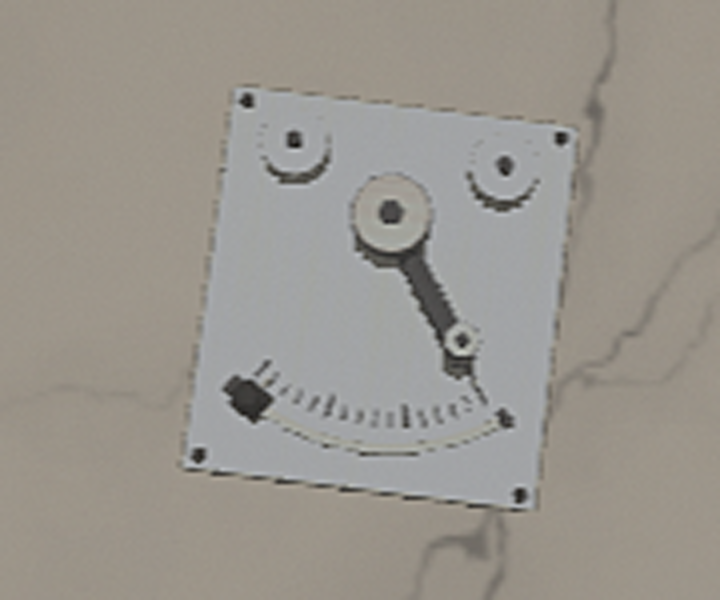

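View pics/scene0.png

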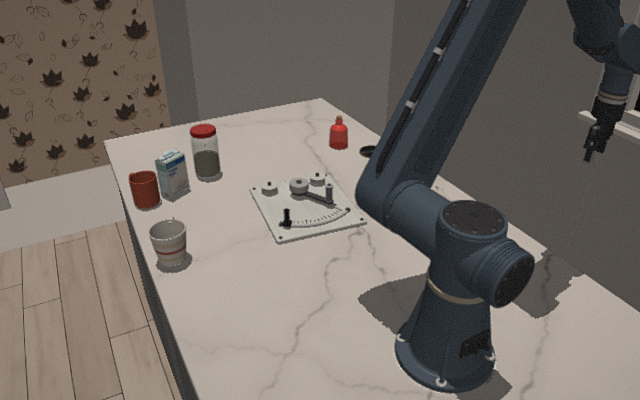

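The picture shows the plate corners at (crop/4+offset) about (278,132), (364.5,142), (354,238) and (266,227.5). The roller bolt is at (335,195) and the rider at (281,209).

```bash
python3 - <<'E'
from h import *
from scipy.optimize import least_squares
c=arm.capture("top")
P=[hit(c,(220+u/4,110+v/4),.012)[:2] for u,v in [(232,87),(578,128),(535,512),(183,470)]]
P.append(hit(c,(220+390/4,110+212/4),.064)[:2])
L=np.array([(95,135),(95,-135),(-205,-135),(-205,135),(0,0)])/1e3
def f(p):
    R=np.array([[np.cos(p[2]),-np.sin(p[2])],[np.sin(p[2]),np.cos(p[2])]])
    return (L@R.T+p[:2]-P).ravel()
s=least_squares(f,[.68,0,-.07]);print(s.x,np.round(s.fun*1e3,1))
x,y,w=s.x
for r,q,n in((.11,0,'roller'),(.172,1.2,'knob')):
    a=np.pi+.6-q+w; print(n,x+r*np.cos(a),y+r*np.sin(a))
print('bolt seen',hit(c,(220+461/4,110+340/4),.087))
E
```

```text
[ 0.6814439  -0.00656725 -0.1154556 ] [ 1.2  0.4  1.4 -0.4 -1.1 -1.  -0.9  1.7 -0.7 -0.7]
roller 0.5841062991413672 -0.05780582560911487
knob 0.5516192499810362 0.10625810768354059
bolt seen [ 0.58479179 -0.05676248  0.087     ]
```

apply_moves(
  targets=[
    [0.57, 0.63, 0, 0.005],
    [0.57, 0.63, 0, 0.005],
    [0.57, 0.63, 0, 0.005],
    [0.57, 0.63, 0, 0.005],
    [0.57, 0.63, 0, 0.005],
    [0.57, 0.63, 0, 0.005],
    [0.57, 0.63, 0, 0.005],
    [0.57, 0.63, 0, 0.005],
    [0.57, 0.63, 0, 0.005],
    [0.57, 0.63, 0, 0.005],
    [0.57, 0.63, 0, 0.005],
    [0.57, 0.63, 0, 0.005],
  ],
  claw=-1,
)

```text
t: 2.35
position: [0.4958, -0.2266, 0.3041]
tool_rot: [3.141, -0.0, 0.436]
contact_force: [0.3, -0.6, 0.7]
gripper_width: 0.0004
grasp_force: 0.0
```

apply_moves(
  targets=[
    [0.55, 0.63, 0, 0.004],
    [0.55, 0.63, 0, 0.004],
    [0.55, 0.63, 0, 0.004],
    [0.55, 0.63, 0, 0.004],
    [0, 0, -0.5, 0],
    [0, 0, -0.5, 0],
    [0, 0, -0.5, 0],
    [0, 0, -0.5, 0],
    [0, 0, -0.5, 0],
    [0, 0, 0, 0],
    [0, 0, 0, 0],
  ],
)

```text
t: 3.45
position: [0.6048, -0.1021, 0.1789]
tool_rot: [-3.141, 0.0, 0.486]
contact_force: [0.5, -0.5, 0.8]
gripper_width: -0.0004
grasp_force: 0.0
```

apply_moves(
  targets=[
    [0, 0, -0.41, 0],
    [0, 0, -0.41, 0],
    [0, 0, -0.4, 0],
    [0, 0, 0, 0],
    [-0.04, 0.08, 0, 0],
    [-0.04, 0.08, 0, 0],
    [-0.04, 0.08, 0, 0],
    [-0.02, 0.04, 0, 0],
    [0, 0, 0, 0],
    [0, 0, 0, 0],
  ],
)

```text
t: 4.45
position: [0.5979, -0.0879, 0.1182]
tool_rot: [3.141, -0.0, 0.486]
contact_force: [-0.7, 0.2, -0.3]
gripper_width: -0.0
grasp_force: 0.0
```

```bash
python3 - <<'E'
from h import *
c=arm.capture("wrist"); save(c,"w1")
s=arm.observe();print(s['position'],s['contact_force'])
E
```

```text
[ 0.59788659 -0.08806885  0.11810604] [ 0.57048533 -0.15336937 -0.58942964]
```

View pics/w1.png

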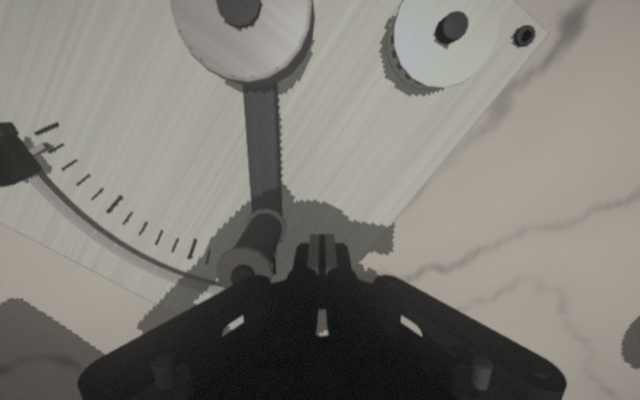

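apply_moves(
  targets=[
    [-0.02, 0.035, 0, 0],
    [-0.02, 0.035, 0, 0],
    [-0.02, 0.035, 0, 0],
    [-0.01, 0.018, 0, 0],
    [0, 0, 0, 0],
    [0, 0, 0, 0],
    [0, 0, 0, 0],
  ],
)

```text
t: 5.2
position: [0.5943, -0.0819, 0.1179]
tool_rot: [3.142, -0.0, 0.486]
contact_force: [-0.1, -0.9, -0.8]
gripper_width: 0.0002
grasp_force: 0.0
```

apply_moves(
  targets=[
    [-0.01, 0.018, 0, 0],
    [-0.01, 0.018, 0, 0],
    [-0.01, 0.018, 0, 0],
    [0, 0, 0, 0],
    [0, 0, 0, 0],
  ],
)

```text
t: 5.7
position: [0.5937, -0.0804, 0.1182]
tool_rot: [3.139, -0.001, 0.486]
contact_force: [1.5, -4.7, -0.7]
gripper_width: -0.0001
grasp_force: 2.6
```

apply_moves(
  targets=[
    [-0.01, 0.018, 0, -0.002],
    [-0.01, 0.018, 0, -0.002],
    [-0.01, 0.018, 0, -0.002],
    [-0.01, 0.018, 0, -0.002],
    [0, 0, 0, 0],
    [0, 0, 0, 0],
  ],
)

```text
t: 6.3
position: [0.5919, -0.0771, 0.1182]
tool_rot: [3.138, -0.002, 0.461]
contact_force: [1.8, -5.8, -1.0]
gripper_width: -0.0002
grasp_force: 3.3
```

apply_moves(
  targets=[
    [-0.009, 0.018, 0, -0.003],
    [-0.009, 0.018, 0, -0.003],
    [-0.009, 0.018, 0, -0.003],
    [-0.009, 0.018, 0, -0.003],
    [-0.008, 0.018, 0, -0.003],
    [-0.008, 0.018, 0, -0.003],
    [-0.008, 0.018, 0, -0.003],
    [-0.008, 0.018, 0, -0.003],
    [-0.008, 0.018, 0, -0.003],
    [0, 0, 0, 0],
    [0, 0, 0, 0],
  ],
)

```text
t: 7.4
position: [0.5888, -0.0697, 0.1183]
tool_rot: [3.136, -0.003, 0.376]
contact_force: [2.1, -7.9, -2.2]
gripper_width: -0.0001
grasp_force: 4.5
```

apply_moves(
  targets=[
    [-0.007, 0.019, 0, -0.003],
    [-0.007, 0.019, 0, -0.003],
    [-0.007, 0.019, 0, -0.003],
    [-0.007, 0.019, 0, -0.003],
    [-0.006, 0.019, 0, -0.003],
    [-0.006, 0.019, 0, -0.003],
    [-0.006, 0.019, 0, -0.003],
    [-0.006, 0.019, 0, -0.003],
    [-0.006, 0.019, 0, -0.003],
    [0, 0, 0, 0],
    [0, 0, 0, 0],
  ],
)

```text
t: 8.5
position: [0.5862, -0.0618, 0.1183]
tool_rot: [3.136, -0.004, 0.291]
contact_force: [3.3, -9.6, -3.0]
gripper_width: 0.0001
grasp_force: 5.6
```

```bash
python3 - <<'E'
from h import *
F=[]
for i in range(6): c=arm.capture("top"); F.append(arm.observe()['contact_force'])
print(np.round(F,1),np.mean(F,0)); print(arm.observe()['position'])
E
```

```text
[[  2.7  -9.1  -3.2]
 [  2.2 -10.3  -3.1]
 [  2.5 -10.9  -3.2]
 [  1.9  -9.9  -3.5]
 [  3.  -11.   -3. ]
 [  3.4 -10.6  -3.5]] [  2.62425702 -10.28818842  -3.24988776]
[ 0.58615063 -0.06178129  0.11828906]
```

apply_moves(
  targets=[
    [-0.005, 0.019, 0, -0.003],
    [-0.005, 0.019, 0, -0.003],
    [-0.005, 0.019, 0, -0.003],
    [0, 0, 0, 0],
    [0, 0, 0, 0],
  ],
)

```text
t: 9.3
position: [0.5854, -0.0591, 0.1183]
tool_rot: [3.135, -0.004, 0.263]
contact_force: [1.7, -11.0, -3.5]
gripper_width: -0.0002
grasp_force: 6.0
```

```bash
python3 - <<'E'
from h import *
F=[]
for i in range(18): c=arm.capture("top"); F.append(arm.observe()['contact_force'])
F=np.array(F);print(F.mean(0),np.linalg.norm(F.mean(0)),F.std(0)); s=arm.observe();print(s['position'],s['t'])
save(c,"top1")
E
```

```text
[  2.60597881 -11.01137826  -2.89416123] 11.679800764819971 [0.60264678 0.44665957 0.49860489]
[ 0.58544523 -0.05915578  0.11829561] 10.2
```

apply_moves(
  targets=[
    [0.014, -0.048, 0, 0.006],
    [0.014, -0.048, 0, 0.006],
    [0.015, -0.048, 0, 0.006],
    [0.016, -0.047, 0, 0.006],
    [0.017, -0.047, 0, 0.006],
    [0.018, -0.047, 0, 0.006],
    [0.019, -0.046, 0, 0.006],
    [0.02, -0.046, 0, 0.006],
    [0.021, -0.046, 0, 0.006],
    [0.022, -0.045, 0, 0.006],
    [0.022, -0.045, 0, 0.006],
    [0.022, -0.045, 0, 0.005],
  ],
)

```text
t: 11.4
position: [0.5936, -0.0835, 0.1177]
tool_rot: [-3.14, 0.001, 0.486]
contact_force: [-0.0, 0.1, 0.3]
gripper_width: -0.0
grasp_force: 0.0
```

apply_moves(
  targets=[
    [0.022, -0.045, 0, 0],
    [0.04, -0.08, 0, 0],
    [0.06, -0.12, 0, 0],
    [0.1, -0.2, 0, 0],
    [0, 0, 0.3, 0],
    [0, 0, 0.5, 0],
    [0, 0, 0.5, 0],
    [0, 0, 0.5, 0],
    [0, 0, 0.2, 0],
    [0, 0, 0, 0],
  ],
)

```text
t: 12.4
position: [0.6063, -0.1066, 0.2203]
tool_rot: [3.138, -0.003, 0.485]
contact_force: [-0.1, -0.5, 0.2]
gripper_width: 0.0
grasp_force: 0.0
```

```bash
python3 - <<'E'
from h import *
s=arm.observe();print(s['position'],s['t'],s['contact_force'])
for n in ("wrist","top"):
    c=arm.capture(n); save(c,n[0]+"2")
    for k,z in {'roller':.06,'drag_mark':.0165,'rider_knob':.052,'rider_tip':.0165}.items():
        for r in arm.landmark_of(c,k)[:1]:
            X=hit(c,r["xy"],z); v=X[:2]-[.6814,-.0066]; a=np.arctan2(v[1],v[0])%(2*np.pi)
            print(n,k,round(r["p"],2),np.round(r["xy"],1),np.round(X,4),'q',round(np.pi+.4845-a,3),'r',np.hypot(*v))
E
```

```text
[ 0.6062572  -0.1066181   0.22028002] 12.4 [-0.06083065 -0.4798316   0.17194709]
wrist roller 0.93 [253. 193.] [ 0.5851 -0.0496  0.06  ] q 0.065 r 0.1054855438221513
wrist rider_knob 0.93 [ 71.6 146.6] [0.5478 0.1047 0.052 ] q 1.179 r 0.17386598307687426
wrist rider_tip 0.56 [123.1 130.2] [0.5681 0.0905 0.0165] q 1.193 r 0.1491620039029688
top roller 0.64 [334.9 197.2] [ 0.5815 -0.0571  0.06  ] q 0.017 r 0.11192609248738813
top rider_knob 0.63 [283.1 207.6] [0.5512 0.0947 0.052 ] q 1.146 r 0.16496938861516786
top rider_tip 0.61 [289.  206.5] [0.5577 0.0797 0.0165] q 1.094 r 0.15084408667797944
```

View pics/w2.png

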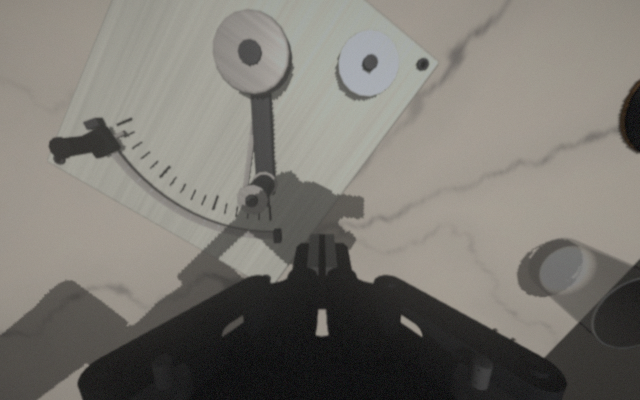

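apply_moves(
  targets=[
    [-0.12, 0.47, 0, -0.042],
    [-0.12, 0.47, 0, -0.042],
    [-0.12, 0.47, 0, -0.042],
    [-0.12, 0.47, 0, -0.042],
    [-0.12, 0.47, 0, -0.042],
    [-0.12, 0.47, 0, -0.042],
    [-0.12, 0.47, 0, -0.042],
    [-0.12, 0.47, 0, -0.042],
    [-0.12, 0.47, 0, -0.046],
    [0, 0, 0, 0],
    [0, 0, 0, 0],
  ],
  claw=0.2,
)

```text
t: 14.0
position: [0.5514, 0.1055, 0.2179]
tool_rot: [3.141, -0.001, -0.711]
contact_force: [-0.5, -1.1, 0.4]
gripper_width: 0.0513
grasp_force: 0.0
```

```bash
cat > m.py <<'E'
from h import *
import sys
s=arm.observe();print(s['position'],s['tool_rot'],s['t'],s['contact_force'])
c=arm.capture("wrist"); save(c,sys.argv[1])
for k,z in {'pivot':.012,'scale_zero':.012,'drag_mark':.0165,'rider_knob':.052,'rider_tip':.0165}.items():
        for r in arm.landmark_of(c,k)[:1]:
            X=hit(c,r["xy"],z); v=X[:2]-[.6814,-.0066]; a=np.arctan2(v[1],v[0])%(2*np.pi)
            print(k,round(r["p"],2),np.round(r["xy"],1),np.round(X,4),'q',round(np.pi+.4845-a,3),'r',np.hypot(*v))
E
python3 m.py w3
```

```text
[0.55144662 0.10547647 0.217878  ] [ 3.14143221e+00 -5.14789983e-04 -7.11017194e-01] 14.0 [-0.48928291 -1.05140384  0.43966474]
scale_zero 0.9 [470.2  63.4] [ 0.551  -0.0715  0.012 ] q 0.023 r 0.14563116186181393
drag_mark 0.58 [455.5  89.4] [ 0.542  -0.0476  0.0165] q 0.199 r 0.14526552430657552
rider_tip 0.91 [326.5 164.2] [0.5664 0.0869 0.0165] q 1.167 r 0.14822370746697702
```

View pics/w3.png

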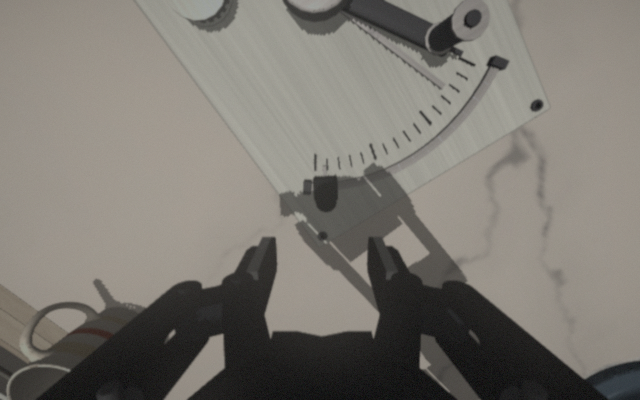

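apply_moves(
  targets=[
    [0, 0, -0.5, 0],
    [0, 0, -0.5, 0],
    [0, 0, -0.5, 0],
    [0, 0, -0.4, 0],
    [0, 0, -0.28, 0],
    [0, 0, 0, 0],
  ],
)

```text
t: 14.9
position: [0.5505, 0.1049, 0.1071]
tool_rot: [3.139, 0.003, -0.715]
contact_force: [-0.7, 0.0, 0.1]
gripper_width: 0.0509
grasp_force: 0.0
```

apply_moves(
  targets=[
    [0, 0, 0, 0],
    [0, 0, 0, 0],
    [0, 0, 0, 0],
    [0, 0, 0, 0],
    [0, 0, 0, 0],
    [0, 0, 0, 0],
    [0, 0, 0, 0],
  ],
  claw=-1,
)

```text
t: 15.6
position: [0.5519, 0.1053, 0.11]
tool_rot: [-3.14, -0.002, -0.715]
contact_force: [-0.8, 0.1, 5.7]
gripper_width: 0.0146
grasp_force: 58.4
```

```bash
python3 -c "
import numpy as np
q=np.r_[1.2:0.3:13j];a=np.pi+.4845-q
print(np.round(np.diff(.172*np.cos(a))/.05,3),np.round(np.diff(.172*np.sin(a))/.05,3),.075/np.pi)"
```

```text
[-0.162 -0.146 -0.13  -0.113 -0.095 -0.077 -0.058 -0.039 -0.02  -0.001
  0.019  0.038] [-0.201 -0.212 -0.223 -0.232 -0.24  -0.246 -0.251 -0.255 -0.257 -0.258
 -0.257 -0.255] 0.0238732414637843
```

apply_moves(
  targets=[
    [-0.162, -0.201, 0.04, 0.024],
    [-0.146, -0.212, 0, 0.024],
    [-0.13, -0.223, 0, 0.024],
    [-0.113, -0.232, 0, 0.024],
    [-0.095, -0.24, 0, 0.024],
    [-0.077, -0.246, 0, 0.024],
    [-0.058, -0.251, 0, 0.024],
    [-0.039, -0.255, 0, 0.024],
    [-0.02, -0.257, 0, 0.024],
    [-0.001, -0.258, 0, 0.024],
    [0.019, -0.257, 0, 0.024],
    [0.038, -0.255, 0, 0.024],
  ],
)

```text
t: 16.8
position: [0.5169, -0.0404, 0.1104]
tool_rot: [3.138, -0.011, 0.191]
contact_force: [11.4, 2.4, -14.4]
gripper_width: 0.0148
grasp_force: 59.1
```

apply_moves(
  targets=[
    [0, 0, 0, 0],
    [0, 0, 0, 0],
  ],
)

```text
t: 17.0
position: [0.5169, -0.0404, 0.1104]
tool_rot: [3.138, -0.01, 0.188]
contact_force: [9.7, 1.6, -13.2]
gripper_width: 0.015
grasp_force: 59.2
```

```bash
python3 m.py w4; python3 -c "
import cv2
a=cv2.imread('pics/w4.png')[50:250,200:460]
cv2.imwrite('pics/w4c.png',cv2.resize(a,None,fx=3,fy=3,interpolation=2))"
```

```text
[ 0.51690497 -0.04041735  0.11038897] [ 3.13759253 -0.01042072  0.18787532] 17.0 [  9.66151465   1.63785282 -13.24351139]
pivot 0.34 [383.8 188. ] [ 0.5532 -0.0725  0.012 ] q 0.01 r 0.1441761577453783
scale_zero 0.58 [382.3 186.7] [ 0.5538 -0.0713  0.012 ] q 0.015 r 0.14308156622636922
rider_knob 0.89 [321.5 262.6] [ 0.5168 -0.0393  0.052 ] q 0.288 r 0.16779928827345789
rider_tip 0.95 [318.9 202.8] [ 0.5374 -0.0338  0.0165] q 0.298 r 0.14657816602369583
```

View pics/w4c.png

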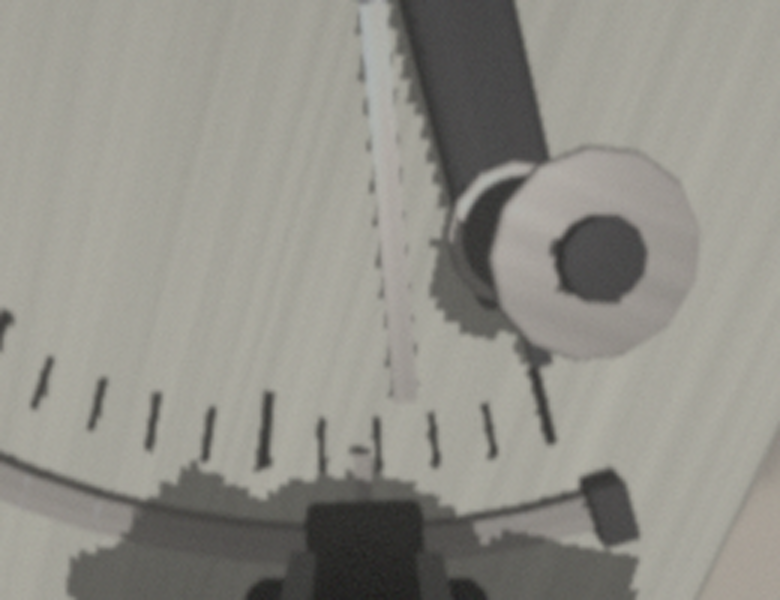

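apply_moves(
  targets=[
    [0.03, -0.056, -0.02, 0.005],
    [0.02, -0.056, -0.01, 0.005],
    [0.01, -0.056, 0, 0.005],
    [0.01, -0.056, 0, 0.005],
    [0, 0, 0, 0],
    [0, 0, 0, 0],
    [0, 0, 0, 0],
  ],
)

```text
t: 18.0
position: [0.5197, -0.0511, 0.1101]
tool_rot: [3.137, -0.009, 0.252]
contact_force: [6.8, 2.0, -2.1]
gripper_width: 0.015
grasp_force: 60.4
```

```bash
python3 m.py w5; python3 -c "
import cv2
a=cv2.imread('pics/w5.png')[100:250,240:440]
cv2.imwrite('pics/w5c.png',cv2.resize(a,None,fx=4,fy=4,interpolation=2))"
```

```text
[ 0.51967058 -0.05107258  0.11014476] [ 3.13709922 -0.00911149  0.25183256] 18.0 [ 6.79335919  1.97257278 -2.05271503]
scale_zero 0.77 [368.6 191.6] [ 0.5533 -0.0721  0.012 ] q 0.012 r 0.1439130321884797
rider_knob 0.95 [323.2 261.7] [ 0.5204 -0.0506  0.052 ] q 0.218 r 0.16694348873092887
rider_tip 0.63 [319.6 204.4] [ 0.5388 -0.0439  0.0165] q 0.229 r 0.14738496871809684
```

View pics/w5c.png

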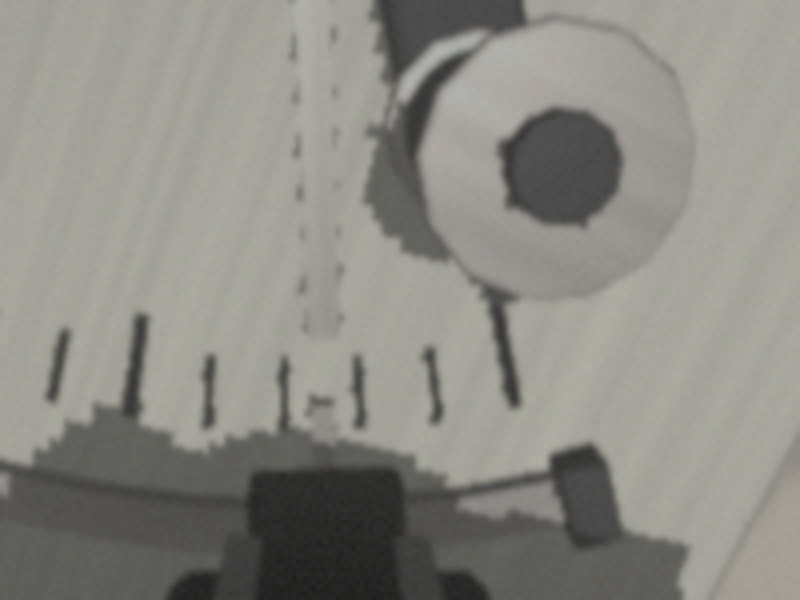

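The pointer tip (crop 322,402) stands in line with the drag hand's end (322,335). I'll let go and lift.

apply_moves(
  targets=[
    [0, 0, 0, 0],
    [0, 0, 0, 0],
    [0, 0, 0, 0],
    [0, 0, 0, 0],
    [0, 0, 0, 0],
    [0, 0, 0.1, 0],
    [0, 0, 0.4, 0],
    [0, 0, 0.5, 0],
    [0, 0, 0.5, 0],
    [0, 0, 0.5, 0],
    [0, 0, 0, 0],
    [0, 0, 0, 0],
  ],
  claw=0.1,
)

```text
t: 19.5
position: [0.5156, -0.0503, 0.2099]
tool_rot: [3.141, -0.001, 0.253]
contact_force: [-0.4, -0.4, 0.5]
gripper_width: 0.047
grasp_force: 0.0
```

```bash
python3 m.py w6; python3 -c "
import cv2
a=cv2.imread('pics/w6.png')[60:260,220:450]
cv2.imwrite('pics/w6c.png',cv2.resize(a,None,fx=3,fy=3,interpolation=2))"
```

```text
[ 0.51564209 -0.05028589  0.20994217] [ 3.14087905e+00 -1.05547395e-03  2.53114861e-01] 19.5 [-0.40409716 -0.44136726  0.45274634]
scale_zero 0.72 [354.8 158.3] [ 0.5534 -0.0724  0.012 ] q 0.01 r 0.1438971979958287
drag_mark 0.93 [326.6 163. ] [ 0.5429 -0.0468  0.0165] q 0.202 r 0.14420581963448884
rider_knob 0.76 [325.6 196.4] [ 0.5208 -0.0511  0.052 ] q 0.214 r 0.1666541635637793
rider_tip 0.79 [326.8 163.3] [ 0.5427 -0.047   0.0165] q 0.201 r 0.14450223353221786
```

View pics/w6c.png

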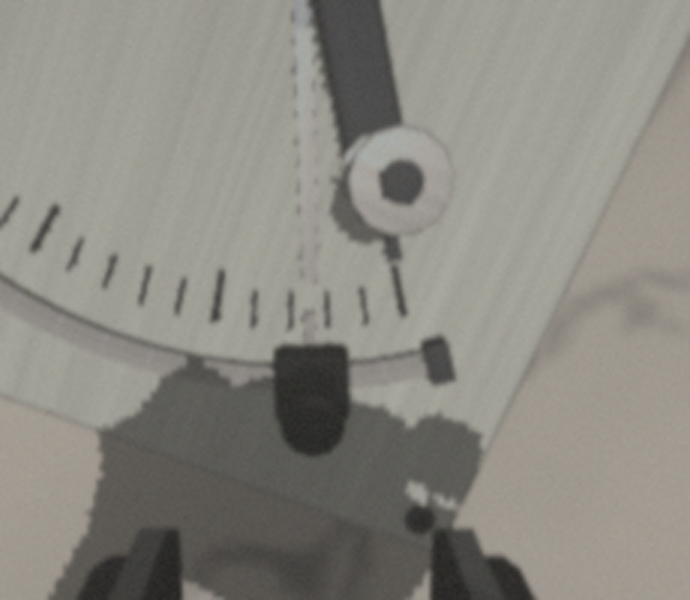

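The rider tip (crop 309,315) is in line with the hand's end (308,280), the arm is at its zero line, and the gripper is clear.

```bash
python3 -c "
from station import arm
print(arm.close_job())"
```

```text
the job is handed in; nothing more can be done
None
```

The job is handed in, with no verdict returned: I held the arm at about 11.7 N for about a second and eased it back to its stop, and the rider's pointer stands in line with the drag hand at about 0.20 rad, with the gripper clear at 19.5 s.

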